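Snap an open hook clip onto the kitchen rail and slide it up to its neighbour

TASK

Take the loose hook clip by its upright tab and press its open C-shaped jaws straight down over the free middle stretch of the little utensil rail's bar, steel hook towards the robot like the one already there, until it snaps fully home. Then slide it along the bar until it just rests against that other hook, and let go. Feel your way gently: never lean hard on the rail (some 15 N of push is plenty, 20 N too much), do not shove the other hook along, and leave the glass, the shaker and the spice jar where they stand.

Things in the scene. Friction and masses are not known exactly. Their poses are not given: they have to be found in the camera images.
- clip: Loose grey plastic hook clip, 75 mm tall, 24 mm wide (its y), about 90 g. Origin on its underside between its feet; x across the jaws, y along the bar once fitted, z up. An upright tab on a 28 x 24 mm crown (top 31.5 mm above the feet); below it two sprung jaws form a C open downwards and stand on feet 31 mm apart over all. A 5 mm steel J-hook hangs from the crown to -x, reaching 44 mm out.
- clip_tab (a point): Grip point in the clip's tab, 54.5 mm above its feet. The tab is 12 mm thick (clip's x), 24 mm wide (y) and 44 mm tall; this point lies 20 mm below its top and 23 mm above the crown. Axes as clip.
- clip_saddle: The clip's inner seat (part of it): two ribs under the crown that rest on the bar when home. Origin at the C's centre, on the bar's axis when home, 38 mm below clip_tab, 16.5 mm above the feet. The mouth narrows from 19 to 11.4 mm. The jaws meet the bar 12 to 17 mm before home, yield at 4 to 10 N of push, let go and pull; then the seat meets the bar, a hard stop. Slid, it drags with 1.5 to 4 N.
- rail: Fixed steel utensil rail: a dark base plate 60 x 380 x 8 mm on the worktop, two posts 330 mm apart, and a round steel bar of 16 mm diameter between their tops. Origin under the base's centre, on the worktop; z up, y along the bar, x across it (-x faces the robot, more or less). The bar lies straight above the line x = 0 of this frame.
- bar_mid (a point): Fixed point of the stand 100 mm above the worktop over the base's centre: the NOMINAL middle of the bar's axis. The posts are height-adjustable: the bar itself may be set up to 10 mm higher or lower than this point. Its true height is not measured and must be felt or seen.
- hung_hook (a point): Centre, on the bar's axis, of the identical hook clip already fitted on the bar, 70 to 110 mm to the -y side of its middle, tab up, steel hook to -x. It is 24 mm wide along the bar, so the two clips touch when their centres are 24 mm apart. It stays put by friction and slips along the bar when pushed with more than about 6 N.
- clip_hook (a point): Lowest bend of the loose clip's steel J-hook: 32.5 mm from the clip's middle plane, on its -x side, 10 mm below its seat centre.
- glass_mid (a point): Point on the axis of the drinking glass (81 mm wide, 92 mm tall), 50 mm above the worktop. A bystander.
- mill_mid (a point): Point on the axis of the small glass shaker with a grey top (44 mm wide, 90 mm tall), 50 mm above the worktop. A bystander.
- spice_jar_mid (a point): Point on the axis of the spice jar with a lid (45 mm wide, 106 mm tall), 50 mm above the worktop. A bystander.

How it is judged (in metres and radians):
On the way, in this order (a step that is already met when the one before it is completed fails the run):
1. the clip is lifted off the worktop (height (world z) of clip above 0.03 m), for 0.1 s.
2. the clip is snapped fully home on the bar, clear of the other hook (contact force between clip_saddle and rail above 0.3 N and x of clip_saddle in the frame of rail between -0.004 and 0.004 m and z of clip_saddle in the frame of bar_mid between -0.014 and 0.014 m and y of clip_saddle in the frame of rail between -0.14 and 0.14 m and angle between the y axis of clip and the y axis of rail, either way round below 0.12 rad and horizontal distance between clip_saddle and hung_hook above 0.04 m), for 0.2 s.
3. still on the bar, the clip has been slid up to the other hook (contact force between clip_saddle and rail above 0.3 N and x of clip_saddle in the frame of rail between -0.004 and 0.004 m and z of clip_saddle in the frame of bar_mid between -0.014 and 0.014 m and y of clip_saddle in the frame of rail between -0.14 and 0.14 m and angle between the y axis of clip and the y axis of rail, either way round below 0.12 rad and horizontal distance between clip_saddle and hung_hook below 0.0265 m), for 0.1 s.
At the end, for the whole second after the job is handed in: The clip is home: its inner seat rests on the bar, over the bar's line within 3 mm and 0.12 rad, within 14 mm of bar_mid's height, upright within 0.2 rad, steel hook to the rail's -x, at rest, centre within 26.5 mm of the other hook's, which moved under 6 mm; bystanders moved under 12 mm (contact force between clip_saddle and rail above 0.3 N and x of clip_saddle in the frame of rail between -0.003 and 0.003 m and z of clip_saddle in the frame of bar_mid between -0.014 and 0.014 m and y of clip_saddle in the frame of rail between -0.14 and 0.14 m and angle between the y axis of clip and the y axis of rail, either way round below 0.12 rad and horizontal distance between clip_saddle and hung_hook below 0.0265 m and angle between clip's own z axis and vertical below 0.2 rad and linear speed of clip below 0.01 m/s and x of clip_hook in the frame of rail below -0.02 m and distance of each of glass_mid, mill_mid, spice_jar_mid from where it was at the start of the episode below 0.012 m and distance of hung_hook from where it was at the start of the episode below 0.006 m); the robot touches nothing.
It fails at once if the contact forces of the clip on the rail pass 35 N in all (the jaws' own clamping, some 10 to 15 N, included) (contact force between clip and rail above 35 N).
It fails at once if the hook already on the bar is shoved more than 6 mm (distance of hung_hook from where it was at the start of the episode above 0.006 m).
It fails at once if a bystander is moved more than 12 mm (distance of any of glass_mid, mill_mid, spice_jar_mid from where it was at the start of the episode above 0.012 m).
It also fails if it takes over 72 s, if anything falls off the work surface, if the arm or the gripper's body presses on something with over 40 N, if the wrist force passes 120 N, or if a joint passes its speed limit or range.

ROBOT

A 6-joint arm with a two-finger parallel gripper is mounted at the origin on a cart in front of the work surface, level with it; the furniture and walls round the work are solid. World frame = base frame: x ahead of the robot, y to its left, z up, the work surface at z = 0. Lengths are in m, angles in degrees, forces in N, time in s.
With the tool pointing down it reaches from about 0.3 to 0.75 m from the base axis. Payload 8.5 kg.
Tool frame: the origin (TCP) lies midway between the tips of the shut fingers; the grasp point (between the pads) lies 19 mm behind it (env.hold_point_z is the distance from the TCP to the grasp point, in m); z points along the fingers, y is the line along which they close (so a half turn about z gives the same grasp; the last joint's range is limited). The gripper opens to 85 mm and grips with 20 to 120 N. Pads are 22 mm wide; open, the fingers measure 114 mm over their backs; the gripper's body (76 mm by 85 mm) begins 54 mm behind the grasp point. The pads swing forward as they close: fully open they stand 13 mm farther back than shut.
Start: joints at [60.544, 21.807, 74.336, -0, 83.858, -12.336], TCP at [0.162, 0.526, 0.208] pointing down, gripper open.
Joint ranges: [-178.18, 178.18], [-50.72, 133.34], [12.68, 142.11], [-81.47, 261.47], [9.98, 163.14], [-165.26, 165.26]. Speed limits (degrees/s): [136.94, 136.94, 180, 180, 180, 180].

INTERFACE

Orientations are given as a 3x3 rotation matrix whose columns are the frame's x, y, z axes.
In Python, from rig import observe, get_image, camera_info, env gives the robot as it stands.
- The arm moves only by the tool drive_tool, never from a script. Its arguments are lists of equal length, an entry for each row: "offset": the shift along the tool's x, y, z in units of 40 mm (1.0 is 40 mm), a list of three; "turn": the turn, a rotation vector about the tool's x, y, z in units of 6 degrees (1.0 is 6 degrees), a list of three; "hand": the opening, from 0 (shut) to 1 (fully open). A call has exactly 10 rows; each row shifts and turns the commanded pose from where the row before left it, along the tool's axes as they then stand; what a row does not reach is not made up. A row lasts 1/8 s, in which the tool goes at most 62.5 mm and 10.7 degrees, less where a joint would pass 70% of its speed; a pose out of reach is approached as far as the arm can. A call is refused whole if a number of a shift passes 1 or a number of a turn 1, either way. A call with a gripper value outside its range is refused whole. The fingers move at their own pace and stop on an object; "newtons" is the grip in N (left out, the last holds). Time passes only in rows, so rows that do not move let the fingers close, or fill a call up. It gives the time, the measured TCP pose, the force, the opening and the grip force at its end, in the units of the state.
- observe(): the state, without advancing time (a new reading comes with each control period).
- get_image(name): name is "side" or "top"; returns the picture (384x512x3 uint8, blue, green, red); there is no depth.
- camera_info(name): a dict with "fx", "fy", "cx", "cy" (pixels), "world_to_cam" (4x4, takes a point from world to camera coordinates). Camera axes: x right, y down, z forward; pixel columns grow to the right and rows downward; lengths in m; the calibration is good to about 2 mm. A picture is of the moment at which its call begins. camera_info takes no time and is no camera call.
- env.close_job(): hands the job in; it is judged then, once.
The state is a dict: "time_s": time; "q": joint angles; "qvel": joint speeds; "joint_efforts": joint torques, N m; "position": TCP position; "tool_rot": TCP orientation; "ft_force": force on the tool from outside, world axes, zero at the start; "wrist_torque": the same for the moment, N m; "grip_width": finger opening in m; "gripper_force": force on a finger pad.
Only numpy, scipy, OpenCV 4.12 (cv2) and the standard library are available. Lean on these libraries where they do the work, as an engineer would, in place of code of your own. Each camera call takes 0.05 s, during which the arm holds its last target. There are 200 camera calls.

## Working session

There is one attempt and no reset: what is moved stays moved. The work goes in short steps, Python scripts to look and compute and a tool call to move; the robot and the scene stay as the last step left them, time stands still between calls to the robot, and variables do not carry over. Pictures are saved under pics/ and viewed, at most 10 in all, crops included, and the job is handed in when it is done.

Besides the shell and the picture viewer there is one more tool, called after "Emit:" as name(argument=value, ...), one argument or row to a line, values as JSON. drive_tool: Moves the arm, as the interface text tells. Its arguments: {"type":"object","properties":{"offset":{"type":"array"},"turn":{"type":"array"},"hand":{"type":"array"},"newtons":{"type":"number"}},"required":["offset","turn","hand"]}

```bash
mkdir -p pics; python3 - <<'E'
from rig import *
import cv2,numpy as np
for n in("side","top"):
    cv2.imwrite(f"pics/{n}0.png",get_image(n)); c=camera_info(n); print(n,c["fx"],c["fy"],c["cx"],c["cy"]); print(np.round(c["world_to_cam"],4).tolist())
s=observe();print(s["tool_rot"],s["position"],s["ft_force"],env.hold_point_z)
E
```

```text
side 459.5149609090899 459.5149609090899 256.7462143496333 197.95157804934726
[[-0.996, 0.0884, -0.0098, 0.5807], [0.0458, 0.415, -0.9087, 0.0388], [-0.0763, -0.9055, -0.4174, 1.2935], [0.0, 0.0, 0.0, 1.0]]
top 346.67658397315137 346.67658397315137 256.91184113402534 192.8173306801479
[[0.0195, -0.9997, 0.0122, -0.0418], [-0.9929, -0.0208, -0.1171, 0.6091], [0.1173, -0.0098, -0.993, 0.8889], [0.0, 0.0, 0.0, 1.0]]
[[-9.55683890e-01  2.94394113e-01 -6.38702418e-04]
 [ 2.94394676e-01  9.55683261e-01 -1.13121337e-03]
 [ 2.77374653e-04 -1.26911298e-03 -9.99999156e-01]] [0.16175602 0.52536636 0.20749181] [0.58680595 0.43918536 0.43079441] 0.0187
```

View pics/side0.png

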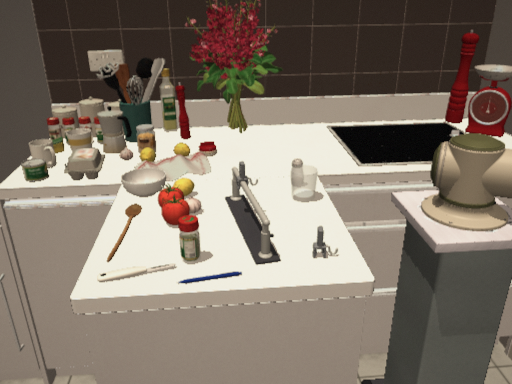

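View pics/top0.png

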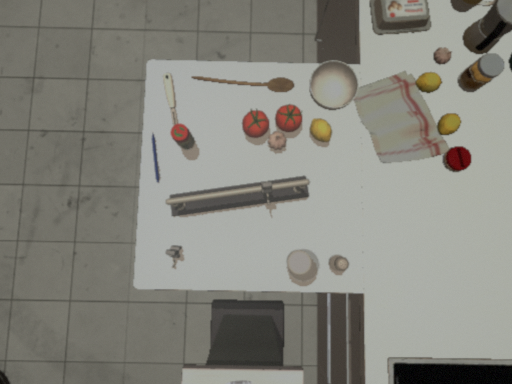

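Side view: the rail runs from (237,185) to (265,240), the hung clip is near (243,175) and the loose clip near (320,243). Top view: the rail spans (170,205) to (308,187), the hung clip is at about (267,187) and the loose clip at (175,252). I'll zoom in next.

```bash
python3 - <<'E'
import cv2,numpy as np
s=cv2.imread("pics/side0.png");t=cv2.imread("pics/top0.png")
a=cv2.resize(s[155:275,215:345],None,fx=6,fy=5,interpolation=cv2.INTER_CUBIC)[:,:780]
a=cv2.resize(s[155:271,215:345],(780,580*120//100*100//120),interpolation=cv2.INTER_CUBIC)
cv2.imwrite("pics/a.png",cv2.resize(s[155:270,213:345],(792,598),interpolation=cv2.INTER_CUBIC))
cv2.imwrite("pics/b.png",cv2.resize(t[170:275,158:318],(800,525),interpolation=cv2.INTER_CUBIC))
E
```

```text
(no output)
```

View pics/a.png

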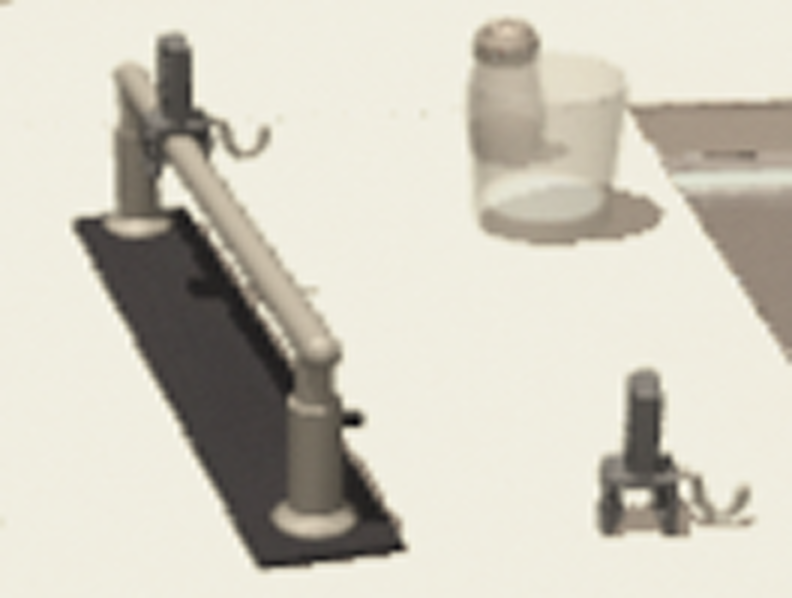

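View pics/b.png

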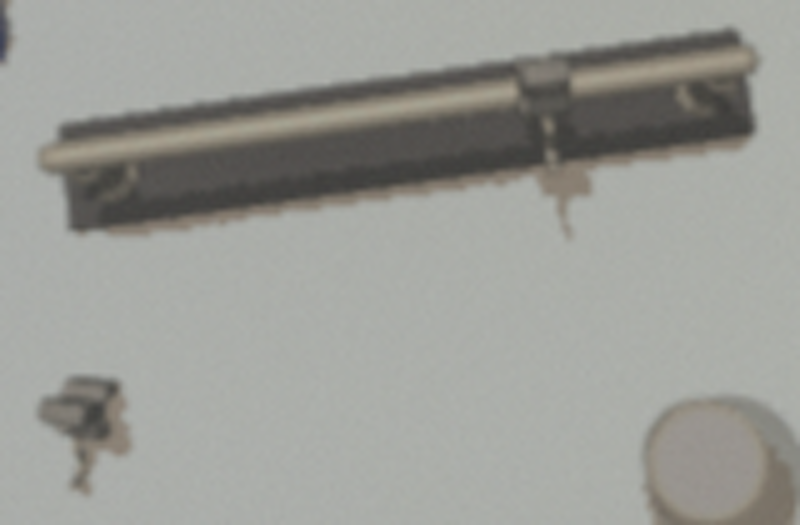

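```bash
cat > h.py <<'E'
import numpy as np,cv2
from rig import *
from scipy.optimize import least_squares,differential_evolution
C={n:camera_info(n) for n in("side","top")}
def proj(n,P):
    c=C[n];M=np.array(c["world_to_cam"]);p=np.atleast_2d(P)@M[:3,:3].T+M[:3,3]
    return np.c_[c["fx"]*p[:,0]/p[:,2]+c["cx"],c["fy"]*p[:,1]/p[:,2]+c["cy"]]
def Rz(a): return np.array([[np.cos(a),-np.sin(a),0],[np.sin(a),np.cos(a),0],[0,0,1]])
E
cat > fit.py <<'E'
from h import *
tp=lambda L:np.array(L)/5+[158,170]
sd=lambda L:np.array(L)/[6,5.2]+[213,155]
K=np.array([[.03,.19,.008],[.03,-.19,.008],[-.03,-.19,.008],[-.03,.19,.008]])
T=tp([(62,127),(735,30),(752,133),(70,230)]); S=sd([(75,220),(405,545),(262,568)]) # side: far-left=(+x,-y), near right=(-x,+y), near left=(+x,+y)
barT=tp([(150,147),(300,127),(450,104),(650,75)]); barS=sd([(318,348),(253,250),(185,152),(130,75)])
def lined(n,A,B,P):
    a,b=proj(n,[A,B]);d=(b-a)/np.linalg.norm(b-a);q=P-a;return q[:,0]*d[1]-q[:,1]*d[0]
def res(v):
    x,y,a,h=v;W=lambda P:np.atleast_2d(P)@Rz(a).T+[x,y,0]
    A,B=W([[0,.165,h],[0,-.165,h]])
    return np.r_[(proj("top",W(K))-T).ravel(),(proj("side",W(K[[1,3,0]]))-S).ravel(),lined("top",A,B,barT),2*lined("side",A,B,barS)]
r=least_squares(res,[.6,.0,.1,.1],loss="soft_l1");print("rail x y yaw h",r.x.round(4),np.degrees(r.x[2]).round(2));print(r.fun.round(1))
# hung hook: crown centre/tab top from images
x,y,a,h=r.x
for n,P in(("side",sd([(172,42)])),("top",tp([(545,70)]))):
    o=least_squares(lambda s:(proj(n,Rz(a)@[0,s[0],h+.0585]+[x,y,0])-P).ravel(),[-.09]);print("hung s",n,o.x,o.fun)
# loose clip by silhouettes
def box(x0,x1,z0,z1):return np.array([[i,j,k] for i in(x0,x1) for j in(-.012,.012) for k in(z0,z1)])
B=[box(-.006,.006,.031,.075),box(-.014,.014,.024,.0315),box(-.0155,-.0095,0,.026),box(.0095,.0155,0,.026)]
HK=np.array([[-.014,0,.028],[-.021,0,.024],[-.025,0,.012],[-.0325,0,.0065],[-.04,0,.011],[-.044,0,.02]])
U=8;roi={"side":(300,215,345,270),"top":(158,235,195,275)}
I={};
for n,(u0,v0,u1,v1) in roi.items():
    im=cv2.imread(f"pics/{n}0.png")[v0:v1,u0:u1].astype(float);g=im.max(2);bg=np.median(g)
    g=np.clip((bg-g)/(bg*.5),0,1); sat=im.max(2)-im.min(2); g[(sat>22)&(n=="top")]*=.3
    I[n]=g
def mask(n,v):
    u0,v0,u1,v1=roi[n];m=np.zeros(((v1-v0)*U,(u1-u0)*U),np.uint8);W=lambda P:P@Rz(v[2]).T+[v[0],v[1],0]
    f=lambda P:np.int32((proj(n,W(P))-[u0,v0]+.5)*U)
    for b in B: cv2.fillConvexPoly(m,cv2.convexHull(f(b)),255)
    cv2.polylines(m,[f(HK)],False,255,int(2.5*U) if n=="side" else int(2*U))
    return cv2.resize(m,None,fx=1/U,fy=1/U,interpolation=cv2.INTER_AREA)/255.
cost=lambda v:sum(((mask(n,v)-I[n])**2).sum() for n in roi)
ray=least_squares(lambda p:np.r_[(proj("side",[p[0],p[1],.075])-sd([(645,376)])).ravel()],[.35,.2]);print("from tab top",ray.x)
c0=ray.x
d=differential_evolution(cost,[(c0[0]-.02,c0[0]+.02),(c0[1]-.02,c0[1]+.02),(-.8,.8)],seed=1,popsize=15,maxiter=40)
print("clip",d.x.round(4),np.degrees(d.x[2]),d.fun,cost([c0[0],c0[1],0]))
rows=[np.hstack([cv2.resize(k,(390,290)) for k in(I[n],mask(n,d.x))]) for n in roi]
cv2.imwrite("pics/fit.png",np.uint8(255*np.vstack(rows)))
E
python3 fit.py
```

```text
rail x y yaw h [0.6034 0.02   0.1625 0.0949] 9.31
[-1.9 -0.5  0.2 -0.3  0.3  0.4 -1.   0.6 -0.2 -1.2  1.1 -1.2 -0.1 -1.9
 -0.2 -0.5 -0.1  0.   0.2 -0.5 -0.2  0.4]
hung s side [-0.07461724] [ 0.68087805 -0.449446  ]
hung s top [-0.07270196] [0.12155462 0.86238435]
from tab top [0.45081021 0.18423415]
clip [ 0.4514  0.184  -0.1475] -8.45140529783817 100.0171477683812 123.95669631907201
```

View pics/fit.png

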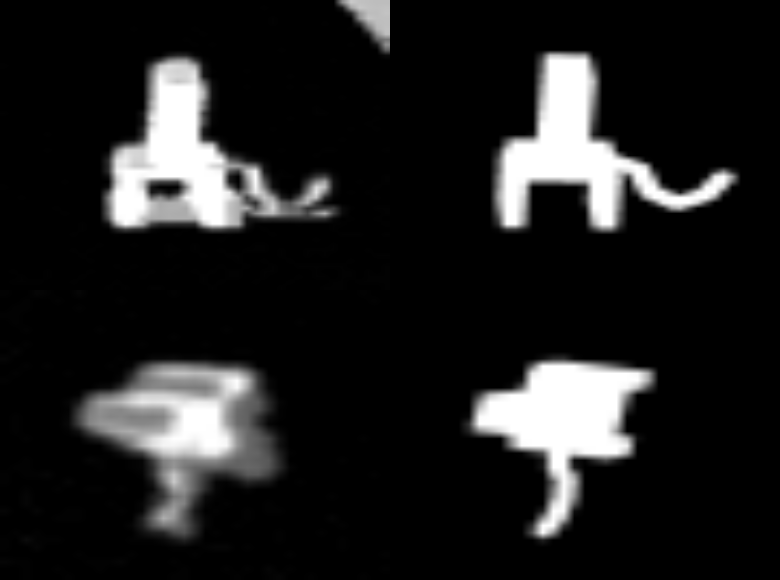

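The overlay matches well. The clip is at (0.451, 0.184) with yaw about -8.5°. The rail is at (0.603, 0.020) with yaw 9.3° and the bar at z≈0.095. The hung hook is about 73 mm to the -y side.

Emit:
drive_tool(
  offset=[
    [-0.94,-0.6,0],
    [-0.94,-0.6,0],
    [-0.94,-0.6,0],
    [-0.94,-0.6,0],
    [-0.94,-0.6,0],
    [-0.94,-0.6,0],
    [-0.94,-0.6,0],
    [-0.94,-0.6,0],
    [-0.94,-0.6,0],
    [-0.94,-0.6,0],
  ],
  turn=[
    [0,0,0],
    [0,0,0],
    [0,0,0],
    [0,0,0],
    [0,0,0],
    [0,0,0],
    [0,0,0],
    [0,0,0],
    [0,0,0],
    [0,0,0],
  ],
  hand=[1,1,1,1,1,1,1,1,1,1],
  newtons=40,
)

```text
time_s: 1.35
position: [0.4512, 0.1843, 0.2078]
tool_rot: [[-0.956, 0.294, -0.001], [0.294, 0.956, -0.0], [0.001, -0.0, -1.0]]
ft_force: [0.1, 0.6, 0.1]
grip_width: 0.0853
gripper_force: 0.0
```

Emit:
drive_tool(
  offset=[
    [0,0,0.2],
    [0,0,0.2],
    [0,0,0.2],
    [0,0,0.2],
    [0,0,0.2],
    [0,0,0.2],
    [0,0,0.2],
    [0,0,0.2],
    [0,0,0.2],
    [0,0,0.2],
  ],
  turn=[
    [0,0,1],
    [0,0,1],
    [0,0,1],
    [0,0,1],
    [0,0,1],
    [0,0,1],
    [0,0,1],
    [0,0,1],
    [0,0,1],
    [0,0,1],
  ],
  hand=[1,1,1,1,1,1,1,1,1,1],
)

```text
time_s: 2.6
position: [0.4504, 0.1855, 0.1275]
tool_rot: [[-0.22, 0.976, -0.001], [0.976, 0.22, -0.0], [0.0, -0.001, -1.0]]
ft_force: [-0.9, 0.3, -0.3]
grip_width: 0.0851
gripper_force: 0.0
```

Emit:
drive_tool(
  offset=[
    [0,0,0],
    [0,0,0],
    [0,0,0],
    [0,0,0],
    [0,0,0],
    [0,0,0],
    [0,0,0],
    [0,0,0],
    [0,0,0],
    [0,0,0],
  ],
  turn=[
    [0,0,1],
    [0,0,1],
    [0,0,1],
    [0,0,0.56],
    [0,0,0],
    [0,0,0],
    [0,0,0],
    [0,0,0],
    [0,0,0],
    [0,0,0],
  ],
  hand=[1,1,1,1,1,1,1,1,1,1],
)

```text
time_s: 3.85
position: [0.4506, 0.1856, 0.128]
tool_rot: [[0.147, 0.989, 0.0], [0.989, -0.147, -0.0], [-0.0, 0.0, -1.0]]
ft_force: [-0.2, -0.2, 0.3]
grip_width: 0.0855
gripper_force: 0.0
```

```bash
cat > st.py <<'E'
from h import *
import sys
s=observe();R=np.array(s["tool_rot"]);print("t",s["time_s"],"pos",np.round(s["position"],4),"y-ang",np.degrees(np.arctan2(R[1,1],R[0,1])).round(2),"tilt",R[:2,2].round(4),"F",np.round(s["ft_force"],2),"w",s["grip_width"],s["gripper_force"])
if len(sys.argv)>3:
    d=np.array([float(a) for a in sys.argv[1:4]])-s["position"];print("tool offset units to target",(R.T@d/.04).round(3))
E
python3 st.py .4514 .184 .038
```

```text
t 3.85 pos [0.4506 0.1856 0.128 ] y-ang -8.47 tilt [ 0. -0.] F [-0.16 -0.16  0.28] w 0.08546451086291544 0.0
tool offset units to target [-0.036  0.026  2.251]
```

Emit:
drive_tool(
  offset=[
    [-0.04,0.03,0.4],
    [0,0,0.45],
    [0,0,0.5],
    [0,0,0.5],
    [0,0,0.4],
    [0,0,0],
    [0,0,0],
    [0,0,0],
    [0,0,0],
    [0,0,0],
  ],
  turn=[
    [0,0,0],
    [0,0,0],
    [0,0,0],
    [0,0,0],
    [0,0,0],
    [0,0,0],
    [0,0,0],
    [0,0,0],
    [0,0,0],
    [0,0,0],
  ],
  hand=[1,1,1,1,1,0.6,0.4,0.25,0,0],
  newtons=50,
)

```text
time_s: 5.1
position: [0.4519, 0.1838, 0.0385]
tool_rot: [[0.147, 0.989, 0.001], [0.989, -0.147, 0.0], [0.0, 0.001, -1.0]]
ft_force: [-0.2, 0.1, 3.7]
grip_width: 0.0104
gripper_force: 52.2
```

Emit:
drive_tool(
  offset=[
    [0,0,0],
    [0,0,0],
    [0,0,0],
    [0,0,0],
    [0,0,0],
    [0,0,0],
    [0,0,0],
    [0,0,0],
    [0,0,0],
    [0,0,0],
  ],
  turn=[
    [0,0,0],
    [0,0,0],
    [0,0,0],
    [0,0,0],
    [0,0,0],
    [0,0,0],
    [0,0,0],
    [0,0,0],
    [0,0,0],
    [0,0,0],
  ],
  hand=[0,0,0,0,0,0,0,0,0,0],
)

```text
time_s: 6.35
position: [0.4519, 0.1839, 0.0384]
tool_rot: [[0.147, 0.989, 0.001], [0.989, -0.147, 0.0], [0.0, 0.001, -1.0]]
ft_force: [0.7, 1.1, 5.9]
grip_width: 0.0106
gripper_force: 52.5
```

Emit:
drive_tool(
  offset=[
    [0,0,-0.2],
    [0,0,-0.4],
    [0,0,-0.5],
    [0,0,-0.5],
    [0,0,-0.5],
    [0,0,-0.5],
    [0,0,-0.5],
    [0,0,-0.4],
    [0,0,0],
    [0,0,0],
  ],
  turn=[
    [0,0,0],
    [0,0,0],
    [0,0,-0.5],
    [0,0,-0.5],
    [0,0,-0.5],
    [0,0,-0.5],
    [0,0,-0.5],
    [0,0,-0.47],
    [0,0,0],
    [0,0,0],
  ],
  hand=[0,0,0,0,0,0,0,0,0,0],
  newtons=80,
)

```text
time_s: 7.6
position: [0.4511, 0.1837, 0.1774]
tool_rot: [[-0.161, 0.987, -0.001], [0.987, 0.161, -0.0], [-0.0, -0.001, -1.0]]
ft_force: [-0.2, -0.4, 0.1]
grip_width: 0.0094
gripper_force: 81.1
```

Emit:
drive_tool(
  offset=[
    [-0.6,0.38,0],
    [-0.62,0.38,0],
    [-0.62,0.38,0],
    [-0.62,0.39,0],
    [-0.62,0.39,0],
    [-0.62,0.39,0],
    [-0.61,0.38,0],
    [-0.6,0.38,0],
    [0,0,0],
    [0,0,0],
  ],
  turn=[
    [0,0,0],
    [0,0,0],
    [0,0,0],
    [0,0,0],
    [0,0,0],
    [0,0,0],
    [0,0,0],
    [0,0,0],
    [0,0,0],
    [0,0,0],
  ],
  hand=[0,0,0,0,0,0,0,0,0,0],
)

```text
time_s: 8.85
position: [0.6039, 0.0104, 0.1773]
tool_rot: [[-0.162, 0.987, -0.002], [0.987, 0.162, 0.001], [0.001, -0.002, -1.0]]
ft_force: [-0.0, 0.2, -1.2]
grip_width: 0.0093
gripper_force: 81.0
```

```bash
python3 st.py .605 .0101 .178; python3 - <<'E'
from h import *
im=get_image("side");cv2.imwrite("pics/side1.png",im)
cv2.imwrite("pics/c.png",cv2.resize(im[120:250,200:340],None,fx=4.6,fy=4.6,interpolation=cv2.INTER_CUBIC)[:600,:800])
E
```

```text
t 8.85 pos [0.6039 0.0104 0.1773] y-ang 9.33 tilt [-0.0018  0.0005] F [-0.    0.17 -1.24] w 0.009328128500274204 81.0377311706543
tool offset units to target [-0.013  0.025 -0.018]
```

View pics/c.png

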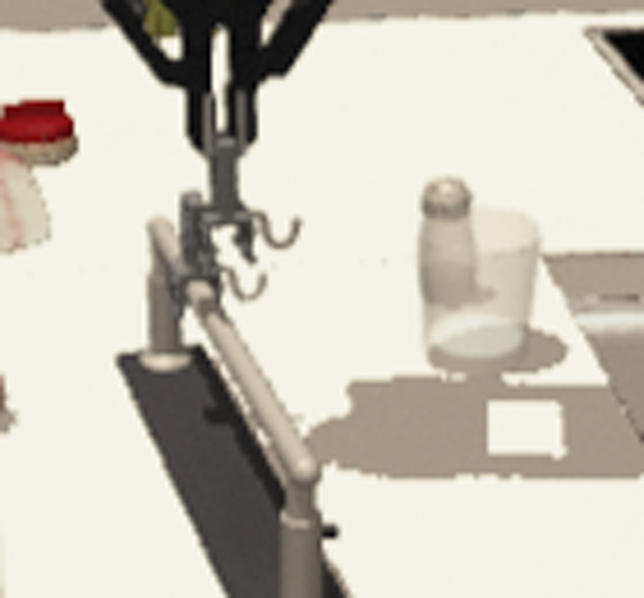

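The clip hangs upright in the fingers: tab at crop (225,175), above the bar, hook towards the robot. I'll refine the lateral alignment with subpixel edges.

```bash
python3 - <<'E'
from h import *
im=cv2.imread("pics/side1.png").astype(float).max(2)
s=observe();p=np.array(s["position"])
def edges(row,c0,w,dark):
    x=np.arange(int(c0)-w,int(c0)+w+1);g=im[row,x];bg=np.median(np.r_[g[:3],g[-3:]]);d=np.clip(bg-g,0,None);d[d<25]=0;return (x*d).sum()/d.sum(),(d>60).sum()
for dz in(.011,.005,0):  # tab section below tips
    u,v=proj("side",[p[0],p[1],p[2]-dz])[0];r=int(round(v));print("tab",dz,(u.round(1),v.round(1)),edges(r,u,7,1),im[r,int(u)-8:int(u)+9].astype(int))
a=.1625
for sy in(.1,.06,.03,0,-.01):
    P=Rz(a)@[0,sy,.0949]+[.6034,.02,0];u,v=proj("side",P)[0];r=int(round(v));print("bar",sy,u.round(1),v.round(1),im[r,int(u)-9:int(u)+10].astype(int))
E
```

```text
tab 0.011 (np.float64(248.3), np.float64(166.3)) (np.float64(245.13392857142858), np.int64(0)) [103  92  71  81 114 121 117 107  82  82  84 115 124 122 124 135 140]
tab 0.005 (np.float64(248.2), np.float64(164.1)) (np.float64(247.5060402684564), np.int64(7)) [ 92 122 123 120 136 128  91  82  81  78  79  69  96 202 240 244 244]
tab 0 (np.float64(248.2), np.float64(162.2)) (np.float64(247.29901960784315), np.int64(6)) [145 148 146 152 235 196  98  79  82  79  76 106 233 244 244 244 244]
bar 0.1 259.0 209.9 [ 40  39  38  64 148 151 130 146 176 196 205 209 200 192 207 216 219 240
 244]
bar 0.06 254.9 203.1 [ 50  39  40  62 150 215 180 158 180 199 207 208 194 177 236 244 244 244
 244]
bar 0.03 252.0 198.2 [ 47  39  39  63 149 184 167 157 179 198 207 208 194 210 240 244 244 244
 244]
bar 0 249.2 193.5 [209 216 204 199 238 232 160 157 187 203 209 205 199 223 241 244 244 244
 244]
bar -0.01 248.3 192.0 [154 236 245 244 244 233 167 163 191 203 209 202 192 237 244 244 244 244
 244]
```

```bash
python3 - <<'E'
from h import *
T=cv2.imread("pics/top0.png").astype(float).max(2);S=cv2.imread("pics/side1.png").astype(float).max(2)
a=.1625;W=lambda P:np.atleast_2d(P)@Rz(a).T+[.6034,.02,0]
for sy in(.12,.08,.04,0,-.03):
    u,v=proj("top",W([0,sy,.0949]))[0];c=int(round(u));r=int(v);print("top",sy,c,v.round(1),r-8,T[r-8:r+9,c].astype(int))
# top: base edges at same columns
for sy in(.12,.08,.04,0): print("base",sy,proj("top",W([[.03,sy,.008],[-.03,sy,.008]])).round(1).tolist(), proj("side",W([[.03,sy,.008]])).round(1).tolist())
for sy in(.14,.1,.06,0.03,0):
    u,v=proj("side",W([.03,sy,.008]))[0];c=int(u);print("side base",sy,u.round(1),v.round(1),c-6,S[int(round(v)),c-6:c+7].astype(int))
E
```

```text
top 0.12 189 199.0 190 [171 156 115  89  88 102 132 155 164 149 125  97  87  82  86  85  84]
top 0.08 205 196.7 188 [171 137  98  84  87 118 141 160 161 143 119  95  84  82  84  82  84]
top 0.04 221 194.4 186 [169 133  95  86  87 119 145 162 157 136 112  90  83  83  81  81  84]
top 0 237 192.2 184 [169 125  90  87  96 127 152 164 150 129 105  87  85  84  84  83  83]
top -0.03 249 190.5 182 [169 132  98  86  90 118 146 163 156 137 111  89  81  85  83  82  81]
base 0.12 [[193.9, 191.3], [196.6, 213.0]] [[249.4, 247.1]]
base 0.08 [[208.4, 189.3], [211.2, 210.9]] [[245.6, 239.2]]
base 0.04 [[222.8, 187.3], [225.7, 208.8]] [[242.1, 231.7]]
base 0 [[237.3, 185.2], [240.2, 206.8]] [[238.8, 224.7]]
side base 0.14 251.3 251.3 245 [244 244 244 244 231 127  70  72  73  74  76  75  74]
side base 0.1 247.5 243.1 241 [244 244 244 244 230 123  64  71  74  73  73  75  72]
side base 0.06 243.8 235.4 237 [244 244 244 244 244 157  68  70  72  73  72  71  71]
side base 0.03 241.2 229.9 235 [244 244 244 244 230 127  68  74  74  72  71  74  72]
side base 0 238.8 224.7 232 [244 244 244 244 244 177  86  73  73  71  70  73  73]
```

Emit:
drive_tool(
  offset=[
    [0,0.03,0.1],
    [0,0.035,0.1],
    [0,0,0.1],
    [0,0,0.1],
    [0,0,0.1],
    [0,0,0.05],
    [0,0,0.05],
    [0,0,0.03],
    [0,0,0],
    [0,0,0],
  ],
  turn=[
    [0,0,0],
    [0,0,0],
    [0,0,0],
    [0,0,0],
    [0,0,0],
    [0,0,0],
    [0,0,0],
    [0,0,0],
    [0,0,0],
    [0,0,0],
  ],
  hand=[0,0,0,0,0,0,0,0,0,0],
)

```text
time_s: 10.15
position: [0.6072, 0.0104, 0.153]
tool_rot: [[-0.162, 0.987, 0.0], [0.987, 0.162, -0.0], [-0.0, 0.0, -1.0]]
ft_force: [0.2, -0.5, -0.7]
grip_width: 0.0093
gripper_force: 81.0
```

Emit:
drive_tool(
  offset=[
    [0,0,0.015],
    [0,0,0.015],
    [0,0,0.015],
    [0,0,0.015],
    [0,0,0.015],
    [0,0,0.015],
    [0,0,0.015],
    [0,0,0.015],
    [0,0,0],
    [0,0,0],
  ],
  turn=[
    [0,0,0],
    [0,0,0],
    [0,0,0],
    [0,0,0],
    [0,0,0],
    [0,0,0],
    [0,0,0],
    [0,0,0],
    [0,0,0],
    [0,0,0],
  ],
  hand=[0,0,0,0,0,0,0,0,0,0],
)

```text
time_s: 11.4
position: [0.6072, 0.0103, 0.148]
tool_rot: [[-0.162, 0.987, 0.0], [0.987, 0.162, -0.0], [-0.0, 0.0, -1.0]]
ft_force: [0.1, -0.3, -1.4]
grip_width: 0.0099
gripper_force: 81.0
```

Emit:
drive_tool(
  offset=[
    [0,0,0.01],
    [0,0,0.01],
    [0,0,0.01],
    [0,0,0.01],
    [0,0,0.01],
    [0,0,0.01],
    [0,0,0.01],
    [0,0,0.01],
    [0,0,0],
    [0,0,0],
  ],
  turn=[
    [0,0,0],
    [0,0,0],
    [0,0,0],
    [0,0,0],
    [0,0,0],
    [0,0,0],
    [0,0,0],
    [0,0,0],
    [0,0,0],
    [0,0,0],
  ],
  hand=[0,0,0,0,0,0,0,0,0,0],
)

```text
time_s: 12.65
position: [0.6071, 0.0104, 0.1448]
tool_rot: [[-0.162, 0.987, -0.0], [0.987, 0.162, -0.0], [-0.0, -0.0, -1.0]]
ft_force: [0.3, -0.6, -0.5]
grip_width: 0.0094
gripper_force: 81.0
```

Emit:
drive_tool(
  offset=[
    [0,0,0.01],
    [0,0,0.01],
    [0,0,0.01],
    [0,0,0.01],
    [0,0,0.01],
    [0,0,0.01],
    [0,0,0.01],
    [0,0,0.01],
    [0,0,0],
    [0,0,0],
  ],
  turn=[
    [0,0,0],
    [0,0,0],
    [0,0,0],
    [0,0,0],
    [0,0,0],
    [0,0,0],
    [0,0,0],
    [0,0,0],
    [0,0,0],
    [0,0,0],
  ],
  hand=[0,0,0,0,0,0,0,0,0,0],
)

```text
time_s: 13.9
position: [0.6072, 0.0104, 0.1416]
tool_rot: [[-0.162, 0.987, -0.0], [0.987, 0.162, -0.0], [-0.0, -0.0, -1.0]]
ft_force: [-0.4, 0.5, -0.4]
grip_width: 0.0094
gripper_force: 81.0
```

Emit:
drive_tool(
  offset=[
    [0,0,0.01],
    [0,0,0.01],
    [0,0,0.01],
    [0,0,0.01],
    [0,0,0.01],
    [0,0,0],
    [0,0,0],
    [0,0,0],
    [0,0,0],
    [0,0,0],
  ],
  turn=[
    [0,0,0],
    [0,0,0],
    [0,0,0],
    [0,0,0],
    [0,0,0],
    [0,0,0],
    [0,0,0],
    [0,0,0],
    [0,0,0],
    [0,0,0],
  ],
  hand=[0,0,0,0,0,0,0,0,0,0],
)

```text
time_s: 15.15
position: [0.6072, 0.0104, 0.1396]
tool_rot: [[-0.162, 0.987, 0.0], [0.987, 0.162, 0.0], [0.0, 0.0, -1.0]]
ft_force: [-0.2, -0.6, -1.3]
grip_width: 0.0094
gripper_force: 81.0
```

Emit:
drive_tool(
  offset=[
    [0,0,0.01],
    [0,0,0.01],
    [0,0,0.01],
    [0,0,0.01],
    [0,0,0.01],
    [0,0,0],
    [0,0,0],
    [0,0,0],
    [0,0,0],
    [0,0,0],
  ],
  turn=[
    [0,0,0],
    [0,0,0],
    [0,0,0],
    [0,0,0],
    [0,0,0],
    [0,0,0],
    [0,0,0],
    [0,0,0],
    [0,0,0],
    [0,0,0],
  ],
  hand=[0,0,0,0,0,0,0,0,0,0],
)

```text
time_s: 16.4
position: [0.6071, 0.0104, 0.1377]
tool_rot: [[-0.162, 0.987, 0.0], [0.987, 0.162, 0.0], [-0.0, 0.0, -1.0]]
ft_force: [1.0, -0.4, -1.8]
grip_width: 0.0091
gripper_force: 81.0
```

Emit:
drive_tool(
  offset=[
    [0,0,0.01],
    [0,0,0.01],
    [0,0,0.01],
    [0,0,0.01],
    [0,0,0.01],
    [0,0,0],
    [0,0,0],
    [0,0,0],
    [0,0,0],
    [0,0,0],
  ],
  turn=[
    [0,0,0],
    [0,0,0],
    [0,0,0],
    [0,0,0],
    [0,0,0],
    [0,0,0],
    [0,0,0],
    [0,0,0],
    [0,0,0],
    [0,0,0],
  ],
  hand=[0,0,0,0,0,0,0,0,0,0],
)

```text
time_s: 17.65
position: [0.6072, 0.0104, 0.1356]
tool_rot: [[-0.162, 0.987, 0.0], [0.987, 0.162, 0.0], [0.0, 0.0, -1.0]]
ft_force: [-0.7, 0.2, -0.8]
grip_width: 0.0094
gripper_force: 81.0
```

Emit:
drive_tool(
  offset=[
    [0,0,0.01],
    [0,0,0.01],
    [0,0,0.01],
    [0,0,0.01],
    [0,0,0.01],
    [0,0,0],
    [0,0,0],
    [0,0,0],
    [0,0,0],
    [0,0,0],
  ],
  turn=[
    [0,0,0],
    [0,0,0],
    [0,0,0],
    [0,0,0],
    [0,0,0],
    [0,0,0],
    [0,0,0],
    [0,0,0],
    [0,0,0],
    [0,0,0],
  ],
  hand=[0,0,0,0,0,0,0,0,0,0],
)

```text
time_s: 18.9
position: [0.6072, 0.0103, 0.1336]
tool_rot: [[-0.162, 0.987, 0.0], [0.987, 0.162, -0.0], [-0.0, 0.0, -1.0]]
ft_force: [0.2, 0.2, -0.9]
grip_width: 0.0095
gripper_force: 81.0
```

```bash
python3 st.py; python3 - <<'E'
from h import *
im=get_image("side");cv2.imwrite("pics/side2.png",im)
cv2.imwrite("pics/d.png",cv2.resize(im[140:220,210:310],None,fx=7,fy=7,interpolation=cv2.INTER_CUBIC))
E
```

```text
t 18.9 pos [0.6072 0.0103 0.1336] y-ang 9.34 tilt [ 0. -0.] F [ 0.2   0.21 -0.9 ] w 0.00952418620119896 81.03693723678589
```

View pics/d.png

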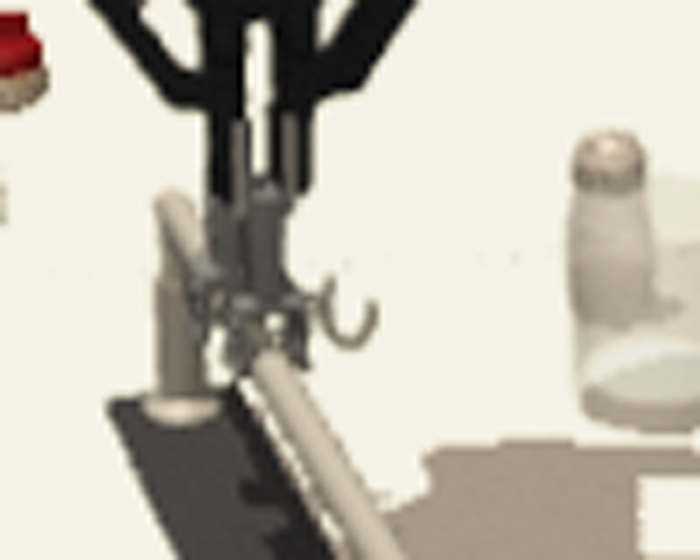

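The clip sits centred: feet at crop (243,365) and (297,360), with the bar entering between them at about (272,365). I'll carry on down in small steps.

Emit:
drive_tool(
  offset=[
    [0,0,0.01],
    [0,0,0.01],
    [0,0,0.01],
    [0,0,0.01],
    [0,0,0.01],
    [0,0,0],
    [0,0,0],
    [0,0,0],
    [0,0,0],
    [0,0,0],
  ],
  turn=[
    [0,0,0],
    [0,0,0],
    [0,0,0],
    [0,0,0],
    [0,0,0],
    [0,0,0],
    [0,0,0],
    [0,0,0],
    [0,0,0],
    [0,0,0],
  ],
  hand=[0,0,0,0,0,0,0,0,0,0],
)

```text
time_s: 20.2
position: [0.6072, 0.0103, 0.1316]
tool_rot: [[-0.162, 0.987, 0.0], [0.987, 0.162, -0.0], [-0.0, 0.0, -1.0]]
ft_force: [0.9, 0.2, 6.0]
grip_width: 0.0095
gripper_force: 81.7
```

Emit:
drive_tool(
  offset=[
    [0,0,0.01],
    [0,0,0.01],
    [0,0,0.01],
    [0,0,0.01],
    [0,0,0.01],
    [0,0,0],
    [0,0,0],
    [0,0,0],
    [0,0,0],
    [0,0,0],
  ],
  turn=[
    [0,0,0],
    [0,0,0],
    [0,0,0],
    [0,0,0],
    [0,0,0],
    [0,0,0],
    [0,0,0],
    [0,0,0],
    [0,0,0],
    [0,0,0],
  ],
  hand=[0,0,0,0,0,0,0,0,0,0],
)

```text
time_s: 21.45
position: [0.6071, 0.0104, 0.1296]
tool_rot: [[-0.162, 0.987, -0.0], [0.987, 0.162, 0.0], [0.0, -0.0, -1.0]]
ft_force: [0.8, -0.1, 3.7]
grip_width: 0.0095
gripper_force: 81.7
```

Emit:
drive_tool(
  offset=[
    [0,0,0.01],
    [0,0,0.01],
    [0,0,0.01],
    [0,0,0.01],
    [0,0,0.01],
    [0,0,0],
    [0,0,0],
    [0,0,0],
    [0,0,0],
    [0,0,0],
  ],
  turn=[
    [0,0,0],
    [0,0,0],
    [0,0,0],
    [0,0,0],
    [0,0,0],
    [0,0,0],
    [0,0,0],
    [0,0,0],
    [0,0,0],
    [0,0,0],
  ],
  hand=[0,0,0,0,0,0,0,0,0,0],
)

```text
time_s: 22.7
position: [0.6071, 0.0104, 0.1275]
tool_rot: [[-0.162, 0.987, -0.0], [0.987, 0.162, 0.0], [0.0, -0.0, -1.0]]
ft_force: [1.9, -0.1, 2.1]
grip_width: 0.0093
gripper_force: 81.4
```

Emit:
drive_tool(
  offset=[
    [0,0,0.01],
    [0,0,0.01],
    [0,0,0.01],
    [0,0,0.01],
    [0,0,0.01],
    [0,0,0],
    [0,0,0],
    [0,0,0],
    [0,0,0],
    [0,0,0],
  ],
  turn=[
    [0,0,0],
    [0,0,0],
    [0,0,0],
    [0,0,0],
    [0,0,0],
    [0,0,0],
    [0,0,0],
    [0,0,0],
    [0,0,0],
    [0,0,0],
  ],
  hand=[0,0,0,0,0,0,0,0,0,0],
)

```text
time_s: 23.95
position: [0.6071, 0.0104, 0.1255]
tool_rot: [[-0.162, 0.987, -0.0], [0.987, 0.162, 0.0], [0.0, -0.0, -1.0]]
ft_force: [1.4, 0.8, -0.4]
grip_width: 0.0095
gripper_force: 81.1
```

Emit:
drive_tool(
  offset=[
    [0,0,0.01],
    [0,0,0.01],
    [0,0,0.01],
    [0,0,0.01],
    [0,0,0.01],
    [0,0,0],
    [0,0,0],
    [0,0,0],
    [0,0,0],
    [0,0,0],
  ],
  turn=[
    [0,0,0],
    [0,0,0],
    [0,0,0],
    [0,0,0],
    [0,0,0],
    [0,0,0],
    [0,0,0],
    [0,0,0],
    [0,0,0],
    [0,0,0],
  ],
  hand=[0,0,0,0,0,0,0,0,0,0],
)

```text
time_s: 25.2
position: [0.6071, 0.0104, 0.1234]
tool_rot: [[-0.162, 0.987, -0.0], [0.987, 0.162, 0.0], [0.0, -0.0, -1.0]]
ft_force: [1.1, 0.0, -1.3]
grip_width: 0.0099
gripper_force: 80.8
```

Emit:
drive_tool(
  offset=[
    [0,0,0.01],
    [0,0,0.01],
    [0,0,0.01],
    [0,0,0.01],
    [0,0,0],
    [0,0,0],
    [0,0,0],
    [0,0,0],
    [0,0,0],
    [0,0,0],
  ],
  turn=[
    [0,0,0],
    [0,0,0],
    [0,0,0],
    [0,0,0],
    [0,0,0],
    [0,0,0],
    [0,0,0],
    [0,0,0],
    [0,0,0],
    [0,0,0],
  ],
  hand=[0,0,0,0,0,0,0,0,0,0],
)

```text
time_s: 26.45
position: [0.6071, 0.0104, 0.1219]
tool_rot: [[-0.162, 0.987, -0.0], [0.987, 0.162, 0.0], [0.0, -0.0, -1.0]]
ft_force: [0.4, -0.3, -2.7]
grip_width: 0.0095
gripper_force: 80.8
```

```bash
python3 st.py
```

```text
t 26.45 pos [0.6071 0.0104 0.1219] y-ang 9.34 tilt [-0.0002  0.    ] F [ 0.37 -0.28 -2.68] w 0.009478305148658838 80.76436758041382
```

Now it is pulling, so it is past the snap. I'll go in steps of about 1 mm.

Emit:
drive_tool(
  offset=[
    [0,0,0.008],
    [0,0,0.008],
    [0,0,0.008],
    [0,0,0],
    [0,0,0],
    [0,0,0],
    [0,0,0],
    [0,0,0],
    [0,0,0],
    [0,0,0],
  ],
  turn=[
    [0,0,0],
    [0,0,0],
    [0,0,0],
    [0,0,0],
    [0,0,0],
    [0,0,0],
    [0,0,0],
    [0,0,0],
    [0,0,0],
    [0,0,0],
  ],
  hand=[0,0,0,0,0,0,0,0,0,0],
)

```text
time_s: 27.7
position: [0.6071, 0.0104, 0.121]
tool_rot: [[-0.162, 0.987, -0.0], [0.987, 0.162, -0.0], [-0.0, -0.0, -1.0]]
ft_force: [1.3, -0.6, -1.4]
grip_width: 0.0098
gripper_force: 80.9
```

Emit:
drive_tool(
  offset=[
    [0,0,0.01],
    [0,0,0.01],
    [0,0,0],
    [0,0,0],
    [0,0,0],
    [0,0,0],
    [0,0,0],
    [0,0,0],
    [0,0,0],
    [0,0,0],
  ],
  turn=[
    [0,0,0],
    [0,0,0],
    [0,0,0],
    [0,0,0],
    [0,0,0],
    [0,0,0],
    [0,0,0],
    [0,0,0],
    [0,0,0],
    [0,0,0],
  ],
  hand=[0,0,0,0,0,0,0,0,0,0],
)

```text
time_s: 28.95
position: [0.6071, 0.0104, 0.1202]
tool_rot: [[-0.162, 0.987, -0.0], [0.987, 0.162, 0.0], [0.0, -0.0, -1.0]]
ft_force: [2.0, 0.3, -3.0]
grip_width: 0.0095
gripper_force: 80.8
```

Emit:
drive_tool(
  offset=[
    [0,0,0.01],
    [0,0,0.01],
    [0,0,0],
    [0,0,0],
    [0,0,0],
    [0,0,0],
    [0,0,0],
    [0,0,0],
    [0,0,0],
    [0,0,0],
  ],
  turn=[
    [0,0,0],
    [0,0,0],
    [0,0,0],
    [0,0,0],
    [0,0,0],
    [0,0,0],
    [0,0,0],
    [0,0,0],
    [0,0,0],
    [0,0,0],
  ],
  hand=[0,0,0,0,0,0,0,0,0,0],
)

```text
time_s: 30.2
position: [0.6073, 0.0103, 0.1199]
tool_rot: [[-0.162, 0.987, 0.001], [0.987, 0.162, -0.0], [-0.0, 0.001, -1.0]]
ft_force: [-0.6, 0.2, 6.5]
grip_width: 0.0094
gripper_force: 81.8
```

Emit:
drive_tool(
  offset=[
    [0,0,0.01],
    [0,0,0.01],
    [0,0,0],
    [0,0,0],
    [0,0,0],
    [0,0,0],
    [0,0,0],
    [0,0,0],
    [0,0,0],
    [0,0,0],
  ],
  turn=[
    [0,0,0],
    [0,0,0],
    [0,0,0],
    [0,0,0],
    [0,0,0],
    [0,0,0],
    [0,0,0],
    [0,0,0],
    [0,0,0],
    [0,0,0],
  ],
  hand=[0,0,0,0,0,0,0,0,0,0],
)

```text
time_s: 31.45
position: [0.6075, 0.0103, 0.1198]
tool_rot: [[-0.162, 0.987, 0.002], [0.987, 0.162, -0.0], [-0.001, 0.002, -1.0]]
ft_force: [-2.0, 1.7, 8.8]
grip_width: 0.0097
gripper_force: 82.4
```

Seated: a hard stop at TCP z 0.1199 puts the bar at about 0.098. I'll ease the push and slide.

Emit:
drive_tool(
  offset=[
    [0,0,-0.01],
    [0,0,-0.01],
    [-0.04,0,0],
    [-0.1,0,0],
    [-0.14,0,0],
    [-0.14,0,0],
    [-0.14,0,0],
    [-0.12,0,0],
    [-0.07,0,0],
    [-0.03,0,0],
  ],
  turn=[
    [0,0,0],
    [0,0,0],
    [0,0,0],
    [0,0,0],
    [0,0,0],
    [0,0,0],
    [0,0,0],
    [0,0,0],
    [0,0,0],
    [0,0,0],
  ],
  hand=[0,0,0,0,0,0,0,0,0,0],
)

```text
time_s: 32.7
position: [0.6122, -0.0185, 0.1198]
tool_rot: [[-0.163, 0.987, 0.0], [0.987, 0.163, 0.004], [0.004, 0.001, -1.0]]
ft_force: [0.9, 8.7, 7.0]
grip_width: 0.0094
gripper_force: 82.0
```

```bash
python3 st.py; python3 - <<'E'
from h import *
im=get_image("side");cv2.imwrite("pics/side3.png",im)
cv2.imwrite("pics/e.png",cv2.resize(im[145:215,215:305],None,fx=8,fy=8,interpolation=cv2.INTER_CUBIC))
E
```

```text
t 32.7 pos [ 0.6122 -0.0185  0.1198] y-ang 9.37 tilt [0.0002 0.0038] F [0.91 8.71 7.05] w 0.009415555416639135 82.02222347259521
```

View pics/e.png

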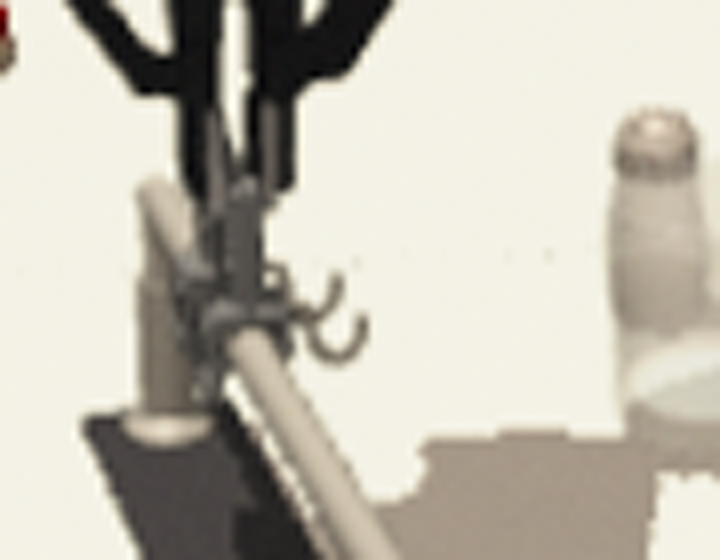

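The clip is seated on the bar. The hook tips at (365,320) and (340,280) put the centres about 33 mm apart, leaving a gap of about 9 mm. I'll unload vertically before continuing.

Emit:
drive_tool(
  offset=[
    [0,0,-0.01],
    [0,0,-0.008],
    [0,0,0],
    [0,0,0],
    [0,0,0],
    [0,0,0],
    [0,0,0],
    [0,0,0],
    [0,0,0],
    [0,0,0],
  ],
  turn=[
    [0,0,0],
    [0,0,0],
    [0,0,0],
    [0,0,0],
    [0,0,0],
    [0,0,0],
    [0,0,0],
    [0,0,0],
    [0,0,0],
    [0,0,0],
  ],
  hand=[0,0,0,0,0,0,0,0,0,0],
)

```text
time_s: 34.0
position: [0.6121, -0.0188, 0.1198]
tool_rot: [[-0.163, 0.987, -0.001], [0.987, 0.163, 0.003], [0.003, -0.0, -1.0]]
ft_force: [0.7, 6.4, 1.4]
grip_width: 0.0095
gripper_force: 81.5
```

Emit:
drive_tool(
  offset=[
    [-0.01,0,0],
    [-0.01,0,0],
    [-0.01,0,0],
    [-0.01,0,0],
    [-0.01,0,0],
    [-0.01,0,0],
    [-0.01,0,0],
    [-0.01,0,0],
    [0,0,0],
    [0,0,0],
  ],
  turn=[
    [0,0,0],
    [0,0,0],
    [0,0,0],
    [0,0,0],
    [0,0,0],
    [0,0,0],
    [0,0,0],
    [0,0,0],
    [0,0,0],
    [0,0,0],
  ],
  hand=[0,0,0,0,0,0,0,0,0,0],
)

```text
time_s: 35.25
position: [0.6126, -0.0221, 0.1198]
tool_rot: [[-0.163, 0.987, -0.001], [0.987, 0.163, 0.003], [0.003, -0.0, -1.0]]
ft_force: [1.4, 7.0, 2.0]
grip_width: 0.0094
gripper_force: 81.5
```

```bash
cat > hk.py <<'E'
from h import *
import sys
a=cv2.imread("pics/side0.png");b=get_image("side");cv2.imwrite(sys.argv[1],b)
U=8;up=lambda m:cv2.resize(m,None,fx=U,fy=U,interpolation=cv2.INTER_CUBIC)
# hook tip patch, and hung tab top-left patch
for n,(u0,v0,u1,v1) in {"tip":(254,174,261,183),"tabtop":(237,160,243,168),"jaw":(235,176,240,184)}.items():
    t=up(a[v0-2:v1+2,u0-2:u1+2])[2*U:-2*U,2*U:-2*U];s=up(b[v0-5:v1+5,u0-5:u1+5])
    r=cv2.matchTemplate(s,t,cv2.TM_CCOEFF_NORMED);_,m,_,l=cv2.minMaxLoc(r);print(n,m.round(3),"shift px",(l[0]/U-5,l[1]/U-5))
cv2.imwrite(sys.argv[1].replace(".png","c.png"),up(b[145:215,215:305]))
E
python3 hk.py pics/side4.png; python3 - <<'E'
import sys;sys.path.insert(0,".")
from h import *
P=np.array([.6054,.02,.098])+Rz(.1625)@[0,-.0735,0];Q=P+Rz(.1625)@[0,-.006,0];print("6mm shove px",proj("side",Q)-proj("side",P))
E
```

```text
6mm shove px [[-0.48292371 -0.81365698]]Traceback (most recent call last):
  File "hk.py", line 8, in <module>
    r=cv2.matchTemplate(s,t,cv2.TM_CCOEFF_NORMED);_,m,_,l=cv2.minMaxLoc(r);print(n,m.round(3),"shift px",(l[0]/U-5,l[1]/U-5))
                                                                                   ^^^^^^^
AttributeError: 'float' object has no attribute 'round'
```

```bash
sed -i 's/m.round(3)/round(m,3)/' hk.py; python3 hk.py pics/side4.png; sed 's/b=get_image("side")/b=cv2.imread("pics\/side3.png")/' hk.py > hk3.py; echo side3; python3 hk3.py pics/x3.png
```

```text
tip 0.996 shift px (0.0, -0.25)
tabtop 0.735 shift px (-2.25, -1.875)
jaw 0.926 shift px (-0.25, -1.0)
side3
tip 0.997 shift px (0.0, -0.25)
tabtop 0.739 shift px (-2.0, -1.125)
jaw 0.975 shift px (-0.125, -0.25)
```

View pics/side4c.png

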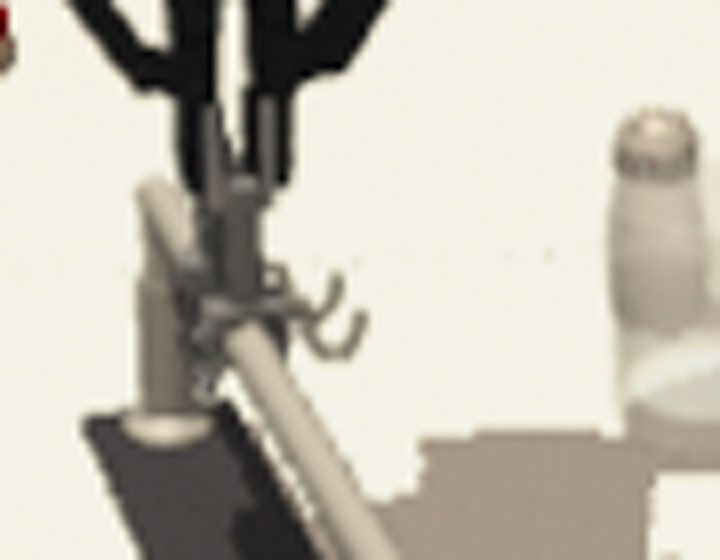

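The hung hook tip has not moved (about 0.25 px, same as before), and the spacing is now about 30 mm. I'll continue in fine steps, watching Fy.

Emit:
drive_tool(
  offset=[
    [-0.01,0,0],
    [-0.01,0,0],
    [-0.01,0,0],
    [-0.01,0,0],
    [-0.01,0,0],
    [-0.01,0,0],
    [-0.01,0,0],
    [0,0,0],
    [0,0,0],
    [0,0,0],
  ],
  turn=[
    [0,0,0],
    [0,0,0],
    [0,0,0],
    [0,0,0],
    [0,0,0],
    [0,0,0],
    [0,0,0],
    [0,0,0],
    [0,0,0],
    [0,0,0],
  ],
  hand=[0,0,0,0,0,0,0,0,0,0],
)

```text
time_s: 36.6
position: [0.6131, -0.0248, 0.1199]
tool_rot: [[-0.163, 0.987, -0.0], [0.987, 0.163, 0.003], [0.003, 0.0, -1.0]]
ft_force: [1.1, 5.9, 2.4]
grip_width: 0.0096
gripper_force: 81.5
```

Emit:
drive_tool(
  offset=[
    [-0.01,0,0],
    [-0.01,0,0],
    [0,0,0],
    [0,0,0],
    [0,0,0],
    [0,0,0],
    [0,0,0],
    [0,0,0],
    [0,0,0],
    [0,0,0],
  ],
  turn=[
    [0,0,0],
    [0,0,0],
    [0,0,0],
    [0,0,0],
    [0,0,0],
    [0,0,0],
    [0,0,0],
    [0,0,0],
    [0,0,0],
    [0,0,0],
  ],
  hand=[0,0,0,0,0,0,0,0,0,0],
)

```text
time_s: 37.85
position: [0.6132, -0.0256, 0.1199]
tool_rot: [[-0.163, 0.987, -0.0], [0.987, 0.163, 0.003], [0.003, 0.0, -1.0]]
ft_force: [1.0, 5.9, 2.9]
grip_width: 0.0096
gripper_force: 81.5
```

Emit:
drive_tool(
  offset=[
    [-0.01,0,0],
    [-0.01,0,0],
    [0,0,0],
    [0,0,0],
    [0,0,0],
    [0,0,0],
    [0,0,0],
    [0,0,0],
    [0,0,0],
    [0,0,0],
  ],
  turn=[
    [0,0,0],
    [0,0,0],
    [0,0,0],
    [0,0,0],
    [0,0,0],
    [0,0,0],
    [0,0,0],
    [0,0,0],
    [0,0,0],
    [0,0,0],
  ],
  hand=[0,0,0,0,0,0,0,0,0,0],
)

```text
time_s: 39.1
position: [0.6133, -0.0264, 0.1198]
tool_rot: [[-0.163, 0.987, -0.001], [0.987, 0.163, 0.003], [0.003, -0.0, -1.0]]
ft_force: [1.1, 5.9, 1.8]
grip_width: 0.0094
gripper_force: 81.5
```

Emit:
drive_tool(
  offset=[
    [-0.01,0,0],
    [-0.01,0,0],
    [0,0,0],
    [0,0,0],
    [0,0,0],
    [0,0,0],
    [0,0,0],
    [0,0,0],
    [0,0,0],
    [0,0,0],
  ],
  turn=[
    [0,0,0],
    [0,0,0],
    [0,0,0],
    [0,0,0],
    [0,0,0],
    [0,0,0],
    [0,0,0],
    [0,0,0],
    [0,0,0],
    [0,0,0],
  ],
  hand=[0,0,0,0,0,0,0,0,0,0],
)

```text
time_s: 40.35
position: [0.6134, -0.027, 0.1198]
tool_rot: [[-0.163, 0.987, -0.001], [0.987, 0.163, 0.003], [0.003, -0.0, -1.0]]
ft_force: [1.1, 6.7, 3.3]
grip_width: 0.0099
gripper_force: 81.9
```

Emit:
drive_tool(
  offset=[
    [-0.01,0,0],
    [-0.01,0,0],
    [0,0,0],
    [0,0,0],
    [0,0,0],
    [0,0,0],
    [0,0,0],
    [0,0,0],
    [0,0,0],
    [0,0,0],
  ],
  turn=[
    [0,0,0],
    [0,0,0],
    [0,0,0],
    [0,0,0],
    [0,0,0],
    [0,0,0],
    [0,0,0],
    [0,0,0],
    [0,0,0],
    [0,0,0],
  ],
  hand=[0,0,0,0,0,0,0,0,0,0],
)

```text
time_s: 41.6
position: [0.6135, -0.0272, 0.1199]
tool_rot: [[-0.163, 0.987, -0.001], [0.987, 0.163, 0.004], [0.004, -0.0, -1.0]]
ft_force: [0.3, 9.0, 4.1]
grip_width: 0.0096
gripper_force: 83.2
```

```bash
python3 hk.py pics/side5.png
```

```text
tip 0.99 shift px (0.0, -0.25)
tabtop 0.728 shift px (-2.75, -2.625)
jaw 0.902 shift px (-0.625, -2.125)
```

Contact felt: Fy rose from 6 to 9 N, the motion stalled and the hung hook did not move. I'll relax slightly, then open.

Emit:
drive_tool(
  offset=[
    [0.01,0,0],
    [0.005,0,0],
    [0,0,0],
    [0,0,0],
    [0,0,0],
    [0,0,0],
    [0,0,0],
    [0,0,0],
    [0,0,0],
    [0,0,0],
  ],
  turn=[
    [0,0,0],
    [0,0,0],
    [0,0,0],
    [0,0,0],
    [0,0,0],
    [0,0,0],
    [0,0,0],
    [0,0,0],
    [0,0,0],
    [0,0,0],
  ],
  hand=[0,0,0,0,0,0.1,0.15,0.2,0.3,0.4],
  newtons=40,
)

```text
time_s: 42.9
position: [0.6136, -0.0291, 0.1201]
tool_rot: [[-0.162, 0.987, -0.0], [0.987, 0.162, -0.0], [-0.0, -0.0, -1.0]]
ft_force: [0.3, -0.4, -0.3]
grip_width: 0.0342
gripper_force: 0.0
```

```bash
python3 st.py; python3 hk.py pics/side6.png
```

```text
t 42.9 pos [ 0.6136 -0.0291  0.1201] y-ang 9.33 tilt [-0.0002 -0.0001] F [ 0.28 -0.4  -0.32] w 0.03423883036897214 0.0
tip 0.992 shift px (0.0, -0.25)
tabtop 0.871 shift px (0.75, 0.25)
jaw 0.892 shift px (-1.25, -3.25)
```

Emit:
drive_tool(
  offset=[
    [0,0,0],
    [0,0,0],
    [0,0,-0.1],
    [0,0,-0.3],
    [0,0,-0.4],
    [0,0,-0.5],
    [0,0,-0.5],
    [0,0,-0.5],
    [0,0,-0.4],
    [0,0,0],
  ],
  turn=[
    [0,0,0],
    [0,0,0],
    [0,0,0],
    [0,0,0],
    [0,0,0],
    [0,0,0],
    [0,0,0],
    [0,0,0],
    [0,0,0],
    [0,0,0],
  ],
  hand=[0.5,0.5,0.5,0.5,0.5,0.5,0.5,0.5,0.5,0.5],
)

```text
time_s: 44.2
position: [0.6141, -0.029, 0.23]
tool_rot: [[-0.162, 0.987, 0.003], [0.987, 0.162, -0.001], [-0.001, 0.003, -1.0]]
ft_force: [0.6, -0.6, -0.5]
grip_width: 0.0427
gripper_force: 0.0
```

```bash
python3 st.py; python3 hk.py pics/side7.png
```

```text
t 44.2 pos [ 0.6141 -0.029   0.23  ] y-ang 9.34 tilt [ 0.0033 -0.0008] F [ 0.57 -0.61 -0.49] w 0.042734541356642425 0.0
tip 0.995 shift px (0.0, -0.25)
tabtop 0.964 shift px (0.0, -0.25)
jaw 0.903 shift px (-0.25, -0.25)
```

View pics/side7c.png

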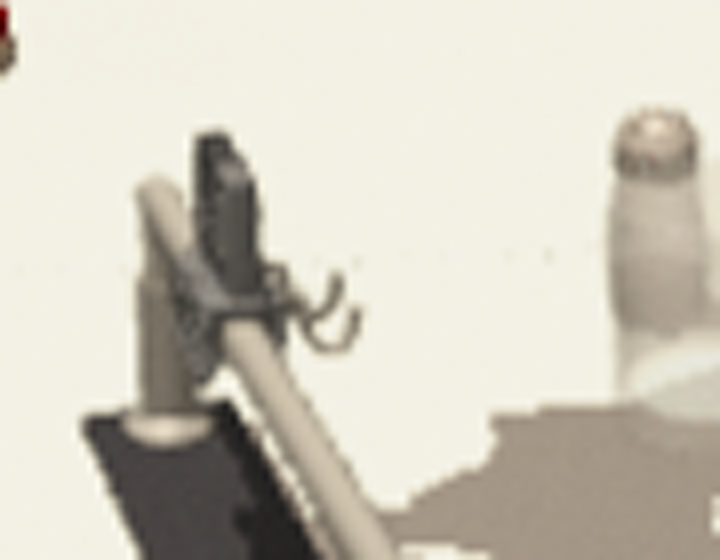

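Seated and released: the tabs are adjacent at (213,150) and (238,170), and the hung hook has not moved. One check of the spacing before handing in.

```bash
python3 - <<'E'
from h import *
from scipy.optimize import minimize_scalar
b=cv2.imread("pics/side7.png");a=cv2.imread("pics/side0.png");U=8;up=lambda m:cv2.resize(m,None,fx=U,fy=U,interpolation=cv2.INTER_CUBIC)
t=up(a[175:187,254:264])[2*U:-2*U,2*U:-2*U]   # hook bend+tip patch 256..262,177..185
for nm,(u0,v0) in{"tip":(256,175),"wide":(253,175)}.items():
    w,h=(7,9) if nm=="tip" else (10,10)
    t=up(a[v0-2:v0+h+2,u0-2:u0+w+2])[2*U:-2*U,2*U:-2*U];s=up(b[v0-2:v0+h+9,u0-3:u0+w+7])
    r=cv2.matchTemplate(s,t,cv2.TM_CCOEFF_NORMED);r[:4*U]=-1;_,m,_,l=cv2.minMaxLoc(r);print(nm,m,l[0]/U-3,l[1]/U-2)
H=lambda d:proj("side",np.array([.6054,.02,.098])+Rz(.1625)@[-.042,-.0735+d,0])[0]
for d in(.02,.024,.0265,.03): print(d,H(d)-H(0))
E
```

```text
tip 0.9848727583885193 2.25 3.875
wide 0.5964106321334839 2.25 4.125
0.02 [1.83851897 2.71918663]
0.024 [2.21248804 3.27229034]
0.0265 [2.44729922 3.61957826]
0.03 [2.77744118 4.10786129]
```

Emit:
drive_tool(
  offset=[
    [0,-0.3,0],
    [0,-0.7,0],
    [0,-0.8,0],
    [0,-0.8,0],
    [0,-0.8,0],
    [0,-0.8,0],
    [0,-0.8,0],
    [0,-0.7,0],
    [0,-0.3,0],
    [0,0,0],
  ],
  turn=[
    [0,0,0],
    [0,0,0],
    [0,0,0],
    [0,0,0],
    [0,0,0],
    [0,0,0],
    [0,0,0],
    [0,0,0],
    [0,0,0],
    [0,0,0],
  ],
  hand=[0.5,0.5,0.5,0.5,0.5,0.5,0.5,0.5,0.5,0.5],
)

```text
time_s: 45.5
position: [0.3765, -0.0679, 0.2282]
tool_rot: [[-0.162, 0.987, 0.0], [0.987, 0.162, -0.0], [-0.0, 0.0, -1.0]]
ft_force: [0.2, 0.5, 0.5]
grip_width: 0.0425
gripper_force: 0.0
```

```bash
python3 - <<'E'
from h import *
b=get_image("top");cv2.imwrite("pics/top8.png",b);a=cv2.imread("pics/top0.png")
ss=np.arange(-.105,-.015,.0015)
W=lambda x,z:np.array([Rz(.1625)@[x,s,z]+[.6054,.02,0] for s in ss])
for x in(-.004,0,.004):
    p=proj("top",W(x,.106)).astype(np.float32)
    f=lambda im:cv2.remap(im.astype(np.float32).max(2),p[:,:1],p[:,1:],cv2.INTER_LINEAR).ravel().astype(int)
    print(x);print(f(a));print(f(b))
print((ss*1e3).round(1))
E
```

```text
-0.004
[139 138 139 138 138 139 140 140 140 140 138 134 122 107  87  80  77  77
  77  76  78  79  79  78  76  76  77  82  89  97 109 120 132 138 140 139
 138 138 138 140 138 138 139 140 140 140 140 140 140 139 139 140 140 140
 140 140 139 139 139 140]
[138 138 139 139 139 139 141 140 139 139 138 134 122 107  86  79  75  77
  77  77  78  79  78  77  75  76  77  82  87  92  90  86  82  80  80  80
  80  77  77  76  77  78  77  77  78  83  91 109 124 136 138 138 139 140
 140 141 140 139 139 139]
0
[161 162 161 161 160 160 160 160 160 160 159 151 139 114  92  89  88  91
  92  93  94  94  93  92  90  87  86  85  86  93 116 137 156 160 161 161
 161 161 161 160 159 159 160 161 161 161 161 162 162 162 161 160 160 160
 161 161 162 162 163 163]
[161 161 160 160 160 159 159 160 161 161 160 152 137 113  92  87  86  89
  91  93  95  95  93  91  90  89  86  84  81  82  88  92  95  95  95  92
  90  90  92  93  95  97  98  96  94  92 100 116 137 154 158 159 159 160
 161 162 163 163 162 162]
0.004
[133 133 133 134 134 134 135 135 135 135 134 129 124 117 116 119 120 121
 123 125 126 126 126 124 123 123 117 110 100 100 106 120 132 132 132 133
 133 134 133 134 135 135 135 135 135 133 133 133 133 133 133 134 134 135
 135 134 133 133 134 133]
[134 134 134 133 133 134 136 136 136 135 134 129 124 118 116 117 119 121
 122 124 125 125 124 124 123 122 117 110  98  93  92 104 115 121 124 123
 122 122 124 125 126 127 128 128 125 119 110 107 114 123 131 132 133 134
 134 135 134 134 135 133]
[-105.  -103.5 -102.  -100.5  -99.   -97.5  -96.   -94.5  -93.   -91.5
  -90.   -88.5  -87.   -85.5  -84.   -82.5  -81.   -79.5  -78.   -76.5
  -75.   -73.5  -72.   -70.5  -69.   -67.5  -66.   -64.5  -63.   -61.5
  -60.   -58.5  -57.   -55.5  -54.   -52.5  -51.   -49.5  -48.   -46.5
  -45.   -43.5  -42.   -40.5  -39.   -37.5  -36.   -34.5  -33.   -31.5
  -30.   -28.5  -27.   -25.5  -24.   -22.5  -21.   -19.5  -18.   -16.5]
```

```bash
python3 -c "
from rig import env
print(env.close_job())"
```

```text
the job is handed in; nothing more can be done
None
```

The clip is snapped home on the bar and slid up against the other hook (centres about 24–25 mm apart). The other hook did not measurably move, and I handed the job in at about 46 s; the judge's result was not shown.

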